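# Pack two tea tins so the carrying basket hangs level, and bring it to the board

## Task

Stand both metal tins in the slatted wooden basket and carry it by its handle to the serving board, setting it down on the middle of the board, lengthways along it. The tins look alike but one is much fuller than the other, so feel their weights and stand each one just far enough to its own side of the handle pivots that the basket hangs level when you lift it well clear of the worktop. The basket is light: load it without tipping it or shoving it along, and leave the other things where they are.

Things in the scene. Friction and masses are not known exactly. Their poses are not given: they have to be found in the camera images.
- basket: Light slatted wooden basket (180 g), open on top, 226 mm long (y axis), 87 mm wide (x axis). Origin: centre of its underside. Inside 216 (y) by 72 mm (x); walls 5 mm thick, tops 42 mm above the origin. It stands on two cross runners whose outer edges are only 46 mm either side of the middle (y): a heavy load near an end, or pressing on the folded handle, tips it.
- basket_floor (a point): Middle of the basket's inner floor, 12 mm above its origin, where the tins stand.
- basket_pivot (a point): On the handle's pivot axis (parallel to the basket's x axis), midway between the pivots, 82 mm above the basket's origin. The pivots sit on steel straps 16 mm wide at the middle of both long sides, rising to 90 mm. Hanging from its handle the basket swings on them: it tilts unless the loads balance about y = 0.
- bail (a joint): Swinging wire handle (45 g) of the basket. 0 rad (start): folded down beyond the basket's +y end, 7 degrees below level; 1.69 rad: straight up; 3.38 rad: folded down over the -y end. The pivots are slightly stiff (8 N mm): within about 8 degrees of upright it stays where it is left, elsewhere it falls.
- bail_grip (a point): Middle of the handle's grip, a dark wooden roller that spins freely on the wire, 16 mm thick, 68 mm long along the basket's x axis, 150 mm from the pivot axis. Folded down: 149 mm from the basket's middle, 64 mm up, with a 28 mm gap to the basket's end. Straight up: 232 mm above the basket's origin.
- tin_a: Plain metal tin with a flush lid, 58 mm in diameter, 80 mm tall, standing upright. Origin: centre of its underside. One of the two tins weighs 120 to 200 g, the other 280 to 400 g, different every time, and only their weight tells which is which. Centre of mass on the axis at half height.
- tin_b: The other tin, of the same look and size; origin as for tin_a.
- board: Brown wooden serving board, fixed, 300 mm long (its y axis), 190 mm wide (its x axis), 16 mm thick, with a 52 mm wide hanging tab reaching 111 mm farther at its -y end. Origin: centre of the underside of the board without the tab, on the worktop.
- timer: Bystander: white kitchen timer, 68 mm in diameter, 58 mm tall. Origin: centre of its underside.
- citrus_press: Bystander: yellow hand citrus press, 79 x 222 x 50 mm. Origin: centre of its underside.
- lemon: Bystander: lemon, 70 x 51 x 50 mm. Origin: underside at the start.

How it is judged (in metres and radians):
On the way, in this order (a step that is already met when the one before it is completed fails the run):
1. both tins stand upright in the basket, let go, while the basket stands flat where it was (slid by less than 30 mm) (z of tin_a in the frame of basket between 0.004 and 0.022 m and x of tin_a in the frame of basket between -0.036 and 0.036 m and y of tin_a in the frame of basket between -0.1 and 0.1 m and angle between the z axis of each of tin_a, tin_b and the z axis of basket, either way round below 0.1 rad and z of tin_b in the frame of basket between 0.004 and 0.022 m and x of tin_b in the frame of basket between -0.036 and 0.036 m and y of tin_b in the frame of basket between -0.1 and 0.1 m and contact force between the fingers and tin_a below 0.2 N and contact force between the fingers and tin_b below 0.2 N and distance of basket from where it was at the start of the episode below 0.03 m and angle between basket's own z axis and vertical below 0.05 rad and height (world z) of basket below 0.006 m), for 0.2 s.
2. the basket, with both tins, hangs level (within 5 degrees) from its raised handle, its underside at least 40 mm above the worktop, for half a second (z of tin_a in the frame of basket between 0.004 and 0.022 m and x of tin_a in the frame of basket between -0.036 and 0.036 m and y of tin_a in the frame of basket between -0.1 and 0.1 m and angle between the z axis of each of tin_a, tin_b and the z axis of basket, either way round below 0.1 rad and z of tin_b in the frame of basket between 0.004 and 0.022 m and x of tin_b in the frame of basket between -0.036 and 0.036 m and y of tin_b in the frame of basket between -0.1 and 0.1 m and height (world z) of basket above 0.04 m and angle between basket's own z axis and vertical below 0.087 rad and distance between the grasp point and bail_grip below 0.05 m and z of bail_grip in the frame of basket above 0.2 m), for 0.5 s.
At the end, for the whole second after the job is handed in: The basket stands flat on the board, within 50 mm of its middle and lengthways along it within 15 degrees, with both tins standing upright inside; released and at rest (z of tin_a in the frame of basket between 0.004 and 0.022 m and x of tin_a in the frame of basket between -0.036 and 0.036 m and y of tin_a in the frame of basket between -0.1 and 0.1 m and angle between the z axis of each of tin_a, tin_b and the z axis of basket, either way round below 0.1 rad and z of tin_b in the frame of basket between 0.004 and 0.022 m and x of tin_b in the frame of basket between -0.036 and 0.036 m and y of tin_b in the frame of basket between -0.1 and 0.1 m and horizontal distance between basket and board below 0.05 m and angle between the y axis of basket and the y axis of board, either way round below 0.26 rad and angle between basket's own z axis and vertical below 0.04 rad and height (world z) of basket between 0.011 and 0.021 m and linear speed of basket below 0.02 m/s and contact force between the fingers and basket below 0.2 N and contact force between the fingers and tin_a below 0.2 N and contact force between the fingers and tin_b below 0.2 N); the robot touches nothing.
It fails at once if the basket tips by more than 15 degrees (angle between basket's own z axis and vertical above 0.262 rad).
It fails at once if a bystander is displaced by more than 30 mm (distance of any of timer, citrus_press, lemon from where it was at the start of the episode above 0.03 m).
It also fails if it takes over 72 s, if anything falls off the work surface, if the arm or the gripper's body presses on something with over 40 N, if the wrist force passes 120 N, or if a joint passes its speed limit or range.

## Robot

A 6-joint arm with a two-finger parallel gripper is mounted at the origin on the work surface; the furniture and walls round the work are solid. World frame = base frame: x ahead of the robot, y to its left, z up, the work surface at z = 0. Lengths are in mm, angles in rad, forces in N, time in s.
With the tool pointing down it reaches from about 300 to 775 mm from the base axis. Payload 14.6 kg.
Tool frame: the origin (TCP) lies between the finger pads; the fingertips stand 17 mm ahead of it and the grasp point (between the pads) lies 2 mm behind it (manip.tip_reach is the distance from the TCP to the fingertips, in mm); z points along the fingers, y is the line along which they close (so a half turn about z gives the same grasp; the last joint's range is limited). The gripper opens to 94 mm and grips with 3 to 60 N. Pads are 16 mm wide; open, the fingers measure 119 mm over their backs; the gripper's body (75 mm by 177 mm) begins 78 mm behind the grasp point.
Start: joints at [-1.28, 0.3, 1.521, -0, 1.321, -0.067], TCP at [192.611, -515.161, 222.446] pointing down, gripper open.
Joint ranges: [-3.03, 3.03], [-0.79, 2.21], [0.23, 2.52], [-1.04, 4.18], [0, 3.07], [-2.55, 2.55]. Speed limits (rad/s): [2.22, 2.22, 2.57, 3.14, 3.14, 3.14].

## Interface

Orientations are given as [roll, pitch, yaw] about the fixed x, y, z axes, in that order (R = Rz(yaw) Ry(pitch) Rx(roll)).
In Python, from cell import manip, viewer gives the robot as it stands.
- The arm moves only by the tool apply_moves, never from a script. Its argument "moves" is a list of rows, each a list of 3 entries, a list of its own where there are three numbers: the shift along the tool's x, y, z each as a share of 0.25 m, from -1 to 1, then the turn, a rotation vector about the tool's x, y, z each as a share of pi rad, from -1 to 1, then the closure, from 0 (fully open) to 1 (shut). In form: [[[dx, dy, dz], [wx, wy, wz], grip], ...]. A call has 1 to 12 rows; each row is the pose to reach, as a shift and turn from the pose commanded when the call began, along the tool's axes at that moment, turning the shorter way round; what a row does not reach only later rows make up. A row lasts 1/12 s, in which the tool goes at most 41.7 mm and 7.16 degrees, less where a joint would pass 70% of its speed; a pose out of reach is approached as far as the arm can. A call with a number of a shift or a turn outside -1 to 1 is refused whole. A call with a gripper value outside its range is refused whole. The fingers move at their own pace and stop on an object; "squeeze" is the grip in N (left out, the last holds). Time passes only in rows, so rows that repeat a pose let the fingers close. It gives the time, the measured TCP pose, the force, the opening and the grip force at its end, in the units of the state.
- manip.read_state(): the state, without advancing time (a new reading comes with each control period).
- viewer.camera(name): name is "scene" or "side" or "wrist"; returns the picture (384x512x3 uint8, blue, green, red); there is no depth.
- viewer.camera_info(name): a dict with "camera_matrix" (3x3 intrinsics, pixels), "R" (3x3) and "t" (3): a world point X has camera coordinates R X + t. Camera axes: x right, y down, z forward; pixel columns grow to the right and rows downward; lengths in mm; the calibration is good to about 2 mm. A picture is of the moment at which its call begins: read the wrist's pose just before it. camera_info takes no time and is no camera call; for the wrist camera it gives the pose at the moment of the call.
- manip.sign_off(): hands the job in; it is judged then, once.
The state is a dict: "clock": time; "joints": joint angles; "qd": joint speeds; "effort": joint torques, N m; "eef_pos": TCP position; "eef_rot": TCP orientation; "wrist_force": force on the tool from outside, world axes, zero at the start; "moment": the same for the moment, N m; "finger_gap": finger opening in mm; "finger_force": force on a finger pad.
Only numpy, scipy, OpenCV 4.12 (cv2) and the standard library are available. Lean on these libraries where they do the work, as an engineer would, in place of code of your own. Each camera call takes 0.05 s, during which the arm holds its last target. There are 200 camera calls.

## Working session

There is one attempt and no reset: what is moved stays moved. The work goes in short steps, Python scripts to look and compute and a tool call to move; the robot and the scene stay as the last step left them, time stands still between calls to the robot, and variables do not carry over. Pictures are saved under pics/ and viewed, at most 12 in all, crops included, and the job is handed in when it is done.

Besides the shell and the picture viewer there is one more tool, called after ">>>" by a JSON object that holds its "api" and its "payload", one argument or row to a line. apply_moves: Moves the arm, as the interface text tells. Shift numbers are shares of 0.25 m and turn numbers shares of pi rad, none past 1 either way. Its arguments: {"type":"object","properties":{"moves":{"type":"array"},"squeeze":{"type":"number"}},"required":["moves"]}

```bash
ls; mkdir -p pics
cat > h.py <<'E'
import numpy as np, cv2
from cell import manip, viewer
def cast(info,u,v,z):
    K=np.array(info["camera_matrix"]);R=np.array(info["R"]);t=np.array(info["t"])
    d=R.T@np.linalg.inv(K)@np.array([u,v,1.]);c=-R.T@t
    return c+d*(z-c[2])/d[2]
def proj(info,X):
    K=np.array(info["camera_matrix"]);R=np.array(info["R"]);t=np.array(info["t"]).reshape(3)
    p=K@(R@np.array(X,float)+t);return p[:2]/p[2]
E
python3 - <<'E'
from h import *
print(manip.read_state())
for n in("scene","side","wrist"):
    cv2.imwrite(f"pics/{n}0.png",viewer.camera(n));i=viewer.camera_info(n);print(n,np.round(-np.array(i["R"]).T@np.array(i["t"])),np.round(i["camera_matrix"]).tolist())
E
```

```text
pics
{'clock': 0.0, 'joints': array([-1.27961158e+00,  3.00468793e-01,  1.52155668e+00,  4.21008008e-07,
        1.32070015e+00, -6.65946026e-02]), 'qd': array([ 8.93195733e-05,  2.43430808e-04,  3.43674251e-04,  1.84785903e-04,
        1.65567349e-04, -8.54004742e-04]), 'effort': array([-4.16173192e-03, -5.31815994e+01, -3.52737272e+01,  7.07099866e-02,
        2.45191134e-02, -9.99170879e-05]), 'eef_pos': array([ 192.54017748, -514.94783877,  221.89790623]), 'eef_rot': array([-3.14046222e+00, -7.58008544e-05,  3.57779200e-01]), 'wrist_force': array([ 0.65819697, -0.35831125, -0.53211263]), 'moment': array([-0.01305785, -0.0227816 , -0.03856602]), 'finger_force': 0.0, 'finger_gap': 94.26969347935449}
scene [-453.  573.  642.] [[424.0, 0.0, 252.0], [0.0, 424.0, 190.0], [0.0, 0.0, 1.0]]
side [  493. -1189.   658.] [[486.0, 0.0, 247.0], [0.0, 486.0, 193.0], [0.0, 0.0, 1.0]]
wrist [ 263. -488.  385.] [[314.0, 0.0, 254.0], [0.0, 314.0, 193.0], [0.0, 0.0, 1.0]]
```

View pics/scene0.png

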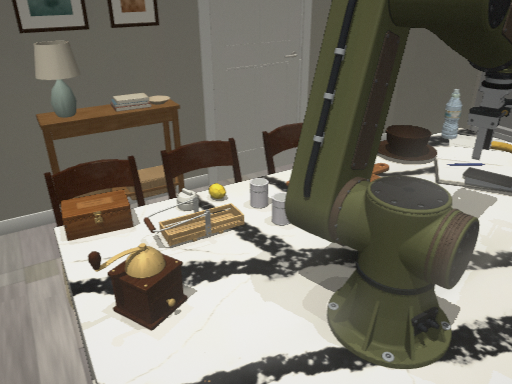

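View pics/side0.png

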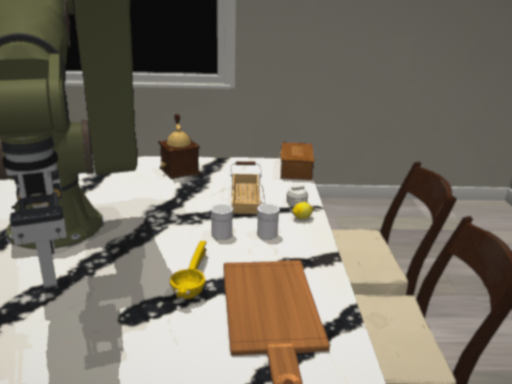

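The scene camera shows the basket (about 200,225) with its handle at the left (165,222), and tins at (259,190) and (280,208). The side camera shows the tins at (222,222) and (268,222), the basket at (246,195), the handle grip at (245,163), and board corners at (224,263), (301,261), (327,350), (232,352).

Run:
```python
from h import *
i=viewer.camera_info("side");s=viewer.camera_info("scene")
for n,u,v,z in [("tinL base",222,237,0),("tinL top",222,209,80),("tinR top",268,208,80),("bd",224,263,16),("bd",301,261,16),("bd",327,350,16),("bd",232,352,16),("timer",297,190,58),("lemon",303,211,25),("pressbowl",188,284,40),("presshandle",202,244,20),("grip",245,163,64),("bask near L",234,209,42),("bask near R",260,209,42)]:
    print(n,np.round(cast(i,u,v,z)))
print([np.round(cast(s,*p)) for p in [(259,181,80),(280,196,80),(150,218,64)]])
w=viewer.camera_info("wrist");print(np.round(w["R"],3).tolist())
```

```text
tinL base [462. -54.   0.]
tinL top [462. -46.  80.]
tinR top [583. -36.  80.]
bd [ 471. -205.   16.]
bd [ 657. -193.   16.]
bd [ 670. -495.   16.]
bd [ 493. -501.   16.]
timer [681. 130.  58.]
lemon [692.  57.  25.]
pressbowl [ 397. -325.   40.]
presshandle [ 413. -125.   20.]
grip [528. 329.  64.]
bask near L [493.  30.  42.]
bask near R [566.  33.  42.]
[array([585., -32.,  80.]), array([465., -33.,  80.]), array([562., 326.,  64.])]
[[0.35, -0.937, -0.001], [-0.905, -0.338, 0.258], [-0.242, -0.089, -0.966]]
```

>>> {"api": "apply_moves", "payload": {
  "moves": [
    [[0.97,-0.84,-0.16],[0,0,0.114],0],
    [[0.97,-0.84,-0.16],[0,0,0.114],0],
    [[0.97,-0.84,-0.16],[0,0,0.114],0],
    [[0.97,-0.84,-0.16],[0,0,0.114],0],
    [[0.97,-0.84,-0.16],[0,0,0.114],0],
    [[0.97,-0.84,-0.16],[0,0,0.114],0],
    [[0.97,-0.84,-0.16],[0,0,0.114],0],
    [[0.97,-0.84,-0.16],[0,0,0.114],0],
    [[0.97,-0.84,-0.16],[0,0,0.114],0]
  ]
}}

```text
clock: 0.9
eef_pos: [348.1, -229.9, 263.4]
eef_rot: [3.141, -0.002, 0.004]
wrist_force: [-0.4, -0.1, 0.5]
finger_gap: 94.2
finger_force: 0.0
```

>>> {"api": "apply_moves", "payload": {
  "moves": [
    [[0.45,-1,-0.2],[0,0,0],0],
    [[0.45,-1,-0.2],[0,0,0],0],
    [[0.45,-1,-0.2],[0,0,0],0],
    [[0.45,-1,-0.2],[0,0,0],0],
    [[0.45,-1,-0.2],[0,0,0],0],
    [[0.45,-1,-0.2],[0,0,0],0],
    [[0.45,-1,-0.2],[0,0,0],0],
    [[0.45,-1,-0.2],[0,0,0],0],
    [[0.45,-1,-0.2],[0,0,0],0]
  ]
}}

```text
clock: 1.65
eef_pos: [459.0, 17.0, 312.1]
eef_rot: [3.141, 0.001, 0.002]
wrist_force: [-0.2, -0.8, -0.1]
finger_gap: 93.7
finger_force: 0.0
```

Run:
```python
from h import *
import pickle
i=viewer.camera_info("wrist");im=viewer.camera("wrist");cv2.imwrite("pics/w1.png",im);pickle.dump(i,open("w1.pkl","wb"))
print(manip.read_state()["eef_pos"])
F=[]
for k in range(8):
    s=manip.read_state();F.append(s["wrist_force"]);viewer.camera("side")
print(np.round(F,2))
```

```text
[458.6416247   16.09931474 311.96812523]
[[-0.28  0.29 -0.14]
 [ 0.42  0.59  0.97]
 [ 0.44 -1.04  0.64]
 [-0.35 -0.31 -0.35]
 [-0.28  0.25  1.09]
 [ 0.21 -0.2  -0.04]
 [ 0.54 -0.18 -0.33]
 [ 0.3  -0.37 -0.34]]
```

View pics/w1.png

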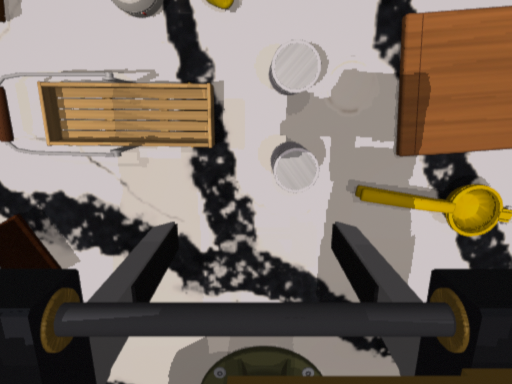

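The wrist view shows the basket rim from about (40,83) to (213,147), the handle roller at (3,113), and tin tops at (296,66) and (295,169). The press is at (430,203), and the board's left edge runs from (403,14) to (398,155).

```bash
python3 - <<'E'
from h import *
import pickle
im=cv2.imread("pics/w1.png");i=pickle.load(open("w1.pkl","rb"))
g=cv2.medianBlur(cv2.cvtColor(im,6),3)
c=cv2.HoughCircles(g,cv2.HOUGH_GRADIENT,1,50,param1=100,param2=22,minRadius=18,maxRadius=32)
for u,v,r in c[0]:
    a=cast(i,u,v,80);b=cast(i,u+r,v,80);print("circ",u,v,r,np.round(a,1),"rad",round(np.linalg.norm(a-b),1))
hsv=cv2.cvtColor(im,40)
print(hsv[140,100],hsv[85,120],hsv[146,120],hsv[100,450],hsv[113,3])
m=((hsv[...,0]>8)&(hsv[...,0]<24)&(hsv[...,1]>90)&(hsv[...,2]>60)).astype(np.uint8)*255
m[200:]=0;m[:, 230:]=0; m[:70]=0;m[:,:30]=0
m=cv2.morphologyEx(m,cv2.MORPH_CLOSE,np.ones((9,9)))
cs=max(cv2.findContours(m,0,2)[0],key=cv2.contourArea)
cv2.imwrite("pics/m.png",m)
q=cv2.boxPoints(cv2.minAreaRect(cs));a=cv2.approxPolyDP(cs,6,True)[:,0]
for nm,Q in(("rect",q),("poly",a)):
    W=np.array([cast(i,*p,42) for p in Q])
    print(nm,np.round(Q).tolist(),np.round(W[:,:2]).tolist(),"mean",np.round(W.mean(0),1),"sides",np.round(np.linalg.norm(W-np.roll(W,-1,0),axis=1),1))
E
date
```

```text
circ 295.5 168.5 21.0 [460.8 -34.7  80. ] rad 26.7
circ 470.5 210.5 26.8 [ 405.  -267.5   80. ] rad 35.3
circ 294.5 66.5 25.7 [582.2 -29.2  80. ] rad 30.2
[ 16 138  72] [ 17 136 158] [ 14  43 160] [ 13 176 135] [ 10 177  59]
rect [[37.0, 82.0], [213.0, 82.0], [213.0, 147.0], [37.0, 147.0]] [[568.0, 301.0], [568.0, 72.0], [484.0, 74.0], [483.0, 316.0]] mean [525.5 190.8  42. ] sides [229.2  84.4 241.4  85.7]
poly [[37, 82], [47, 144], [212, 146], [210, 83]] [[568.0, 301.0], [487.0, 301.0], [485.0, 76.0], [567.0, 76.0]] mean [526.6 188.5  42. ] sides [ 80.2 225.7  81.7 225.3]
Mon Nov 30 15:39:32 UTC 2026
```

>>> {"api": "apply_moves", "payload": {
  "moves": [
    [[0.014,0.2,0.4],[0,0,0],0],
    [[0.014,0.2,0.4],[0,0,0],0],
    [[0.014,0.2,0.4],[0,0,0],0],
    [[0.014,0.2,0.6],[0,0,0],0],
    [[0.014,0.2,0.8],[0,0,0],0],
    [[0.014,0.2,0.9],[0,0,0],0],
    [[0.014,0.2,0.9],[0,0,0],0],
    [[0.014,0.2,0.9],[0,0,0],0]
  ]
}}

```text
clock: 2.77
eef_pos: [461.7, -33.6, 87.2]
eef_rot: [-3.141, 0.003, -0.001]
wrist_force: [0.0, -0.2, 0.3]
finger_gap: 94.0
finger_force: 0.0
```

Run:
```python
from h import *
i=viewer.camera_info("wrist");im=viewer.camera("wrist");cv2.imwrite("pics/w2.png",im)
s=manip.read_state();print(s["eef_pos"],s["eef_rot"],s["wrist_force"])
print(proj(i,[462,-34,80]),proj(i,[582,-31,80]))
```

```text
[462.99345347 -33.75192072  89.08416895] [ 3.14148066e+00 -8.09837090e-04 -3.98096731e-04] [0.32880102 0.28186449 0.42934931]
[255.94394627 241.72882351] [249.73215791  12.67043713]
```

View pics/w2.png

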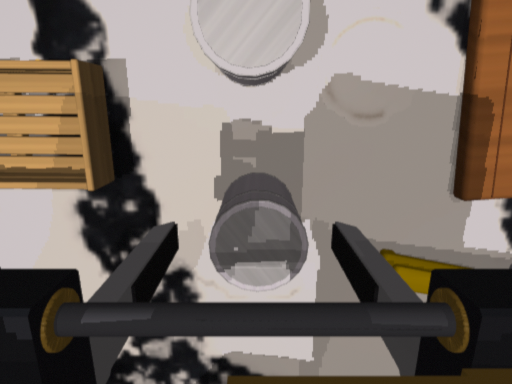

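The picture shows the near tin's top at about (258,247), some 3 mm nearer the base than predicted. The far tin is at (250,13), and the basket's end rim is at the left (x≈75–95).

>>> {"api": "apply_moves", "payload": {
  "moves": [
    [[-0.01,0.006,0.06],[0,0,0],0],
    [[-0.01,0.006,0.124],[0,0,0],0],
    [[-0.01,0.006,0.124],[0,0,0],0.4],
    [[-0.01,0.006,0.124],[0,0,0],0.6],
    [[-0.01,0.006,0.124],[0,0,0],0.6],
    [[-0.01,0.006,0.124],[0,0,0],0.6],
    [[-0.01,0.006,0.124],[0,0,0],0.6]
  ],
  "squeeze": 25
}}

```text
clock: 3.4
eef_pos: [460.4, -35.1, 57.6]
eef_rot: [3.141, -0.002, -0.0]
wrist_force: [-0.5, 0.2, -0.2]
finger_gap: 64.0
finger_force: 0.0
```

>>> {"api": "apply_moves", "payload": {
  "moves": [
    [[0,0,0],[0,0,0],0.6],
    [[0,0,0],[0,0,0],0.6],
    [[0,0,0],[0,0,0],0.6],
    [[0,0,0],[0,0,0],0.6],
    [[0,0,-0.06],[0,0,0],0.6],
    [[0,0,-0.12],[0,0,0],0.6],
    [[0,0,-0.12],[0,0,0],0.6],
    [[0,0,-0.12],[0,0,0],0.6],
    [[0,0,-0.12],[0,0,0],0.6]
  ],
  "squeeze": 25
}}

```text
clock: 4.15
eef_pos: [459.4, -35.0, 85.7]
eef_rot: [-3.141, 0.001, -0.0]
wrist_force: [1.4, 0.3, -0.8]
finger_gap: 57.2
finger_force: 25.0
```

```bash
cat >> h.py <<'E'
def weigh(n):
    F=[];M=[]
    for k in range(n):
        viewer.camera("side");s=manip.read_state();F.append(s["wrist_force"]);M.append(s["effort"])
    F=np.array(F);M=np.array(M);print("clock",s["clock"],"pos",np.round(s["eef_pos"],1),"gap",s["finger_gap"],s["finger_force"])
    print("F",F.mean(0),"se",F.std(0)/n**.5,"g",-F[:,2].mean()/9.81*1000);print("effort",M.mean(0)[:3],M.std(0)[:3])
E
python3 -c "
from h import *
weigh(25)"
```

```text
clock 5.4 pos [459.8 -35.1  86.4] gap 57.44504238290662 24.999736212193966
F [-0.0935586   0.26904658 -1.33735357] se [0.07772498 0.08589082 0.09506284] g 136.32554184735665
effort [ 1.11824856e-03 -4.59340086e+01 -2.92256597e+01] [0.00336623 0.16060197 0.06604081]
```

>>> {"api": "apply_moves", "payload": {
  "moves": [
    [[0,0,-0.16],[0,0,0],0.6],
    [[0.05,-0.1,-0.316],[0,0,0],0.6],
    [[0.1,-0.25,-0.316],[0,0,0],0.6],
    [[0.17,-0.4,-0.316],[0,0,0],0.6],
    [[0.23,-0.53,-0.316],[0,0,0],0.6],
    [[0.267,-0.614,-0.316],[0,0,0],0.6],
    [[0.267,-0.614,-0.316],[0,0,0],0.6],
    [[0.267,-0.614,-0.316],[0,0,0],0.6],
    [[0.267,-0.614,-0.316],[0,0,0],0.6],
    [[0.267,-0.614,-0.316],[0,0,0],0.6],
    [[0.267,-0.614,-0.316],[0,0,0],0.6]
  ]
}}

```text
clock: 6.32
eef_pos: [526.4, 117.5, 165.6]
eef_rot: [3.142, -0.0, -0.002]
wrist_force: [-0.5, 0.2, -0.8]
finger_gap: 57.4
finger_force: 25.0
```

Run:
```python
from h import *
import pickle
i=viewer.camera_info("wrist");im=viewer.camera("wrist");cv2.imwrite("pics/w3.png",im);pickle.dump(i,open("w3.pkl","wb"))
weigh(16)
for p in[(483,75.5),(570,75.5),(483,301.5),(570,301.5)]:print(proj(i,[*p,42]))
```

```text
clock 7.1667 pos [526.6 118.4 165.4] gap 57.20789549354287 24.99977946281433
F [ 0.1429468  -0.25144458 -1.36643978] se [0.10994629 0.12765816 0.107016  ] g 139.2904977240813
effort [-4.49983858e-02 -5.39116741e+01 -3.40439916e+01] [0.03746223 0.03184089 0.01803895]
[298.10075338 234.55165547]
[301.31255414 145.05027804]
[ 67.00362749 235.01495158]
[ 52.03149508 145.62104127]
```

View pics/w3.png

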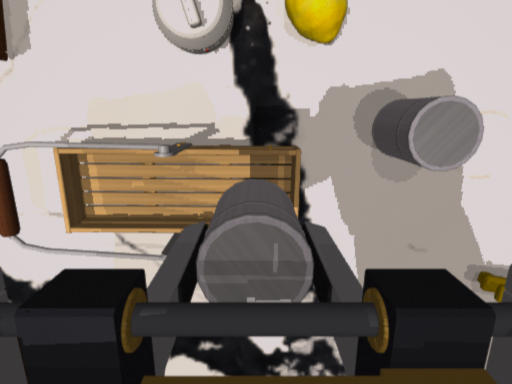

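The basket rim corners at (54,148), (68,233) and (300,146) agree with the prediction to 2 px. The held tin's top is at (255,258), the roller at (6,197) and the far tin's top at (445,132).

Run:
```python
from h import *
import pickle
i=pickle.load(open("w3.pkl","rb"))
im=cv2.imread("pics/w3.png");g=cv2.medianBlur(cv2.cvtColor(im,6),3)
for r0,r1 in((28,42),(48,60)):
    c=cv2.HoughCircles(g,cv2.HOUGH_GRADIENT,1,60,param1=80,param2=25,minRadius=r0,maxRadius=r1)
    for u,v,r in ([] if c is None else c[0]): print(u,v,r,"held",np.round(cast(i,u,v,188.4),1),"table",np.round(cast(i,u,v,80),1), "timer", np.round(cast(i,u,v,58),1))
for p in[(3,160),(10,235),(6,197)]:print(np.round(cast(i,*p,64)))
```

```text
445.5 133.5 34.6 held [591.1  34.  188.4] table [582.9 -30.8  80. ] timer [581.2 -43.9  58. ]
192.5 9.5 39.1 held [640.1 142.4 188.4] table [669.8 161.5  80. ] timer [675.8 165.4  58. ]
252.5 273.5 58.3 held [523.  119.  188.4] table [462.1 119.9  80. ] timer [449.8 120.1  58. ]
[560. 331.  64.]
[492. 339.  64.]
[528. 335.  64.]
```

Run:
```python
from h import *
import pickle
i=pickle.load(open("w3.pkl","rb"))
for x in(498,556):print(proj(i,[x,118.4,188.4]))
im=cv2.imread("pics/w3.png")
cv2.imwrite("pics/c3.png",cv2.resize(im[170:320,180:330],None,fx=4,fy=4))
```

```text
[253.78047325 317.13271568]
[253.4218038  209.98397229]
```

View pics/c3.png

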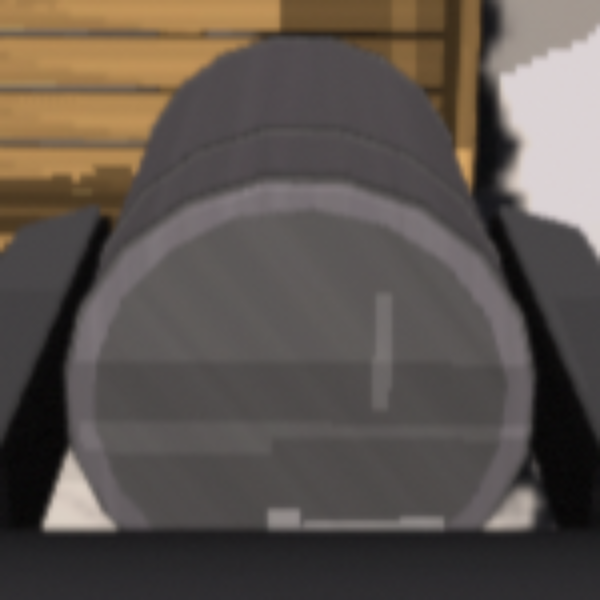

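The lid's near rim is at about row 215, against 210 predicted, so the held tin sits about 2.5 mm behind the tool centre in x. I'll shift +2 mm and lower it.

>>> {"api": "apply_moves", "payload": {
  "moves": [
    [[0.008,0,0.12],[0,0,0],0.6],
    [[0.008,0,0.24],[0,0,0],0.6],
    [[0.008,0,0.32],[0,0,0],0.6],
    [[0.008,0,0.36],[0,0,0],0.6],
    [[0.008,0,0.372],[0,0,0],0.6],
    [[0.008,0,0.379],[0,0,0],0.6],
    [[0.008,0,0.379],[0,0,0],0.6],
    [[0.008,0,0.379],[0,0,0],0.6],
    [[0.008,0,0.379],[0,0,0],0.6]
  ]
}}

```text
clock: 7.92
eef_pos: [529.1, 118.5, 71.8]
eef_rot: [-3.141, -0.002, -0.0]
wrist_force: [0.0, 0.7, -2.2]
finger_gap: 57.5
finger_force: 25.0
```

```bash
python3 -c "
from h import *
weigh(6)"
```

```text
clock 8.2167 pos [528.6 118.4  70.9] gap 57.575565781309784 24.999690279364586
F [-0.31700553 -0.07097416 -1.33790002] se [0.14513665 0.24013387 0.22026068] g 136.38124550285255
effort [-3.52081561e-04 -5.70474476e+01 -3.01294953e+01] [0.0031404  0.07067325 0.01681168]
```

Still fully carried, about 1 mm above the floor. Lower it 1 mm, release, and go back up to the weighing pose.

>>> {"api": "apply_moves", "payload": {
  "moves": [
    [[0,0,0.005],[0,0,0],0.6],
    [[0,0,0.005],[0,0,0],0.6],
    [[0,0,0.005],[0,0,0],0.2],
    [[0,0,0.005],[0,0,0],0.2],
    [[0,0,0.005],[0,0,0],0.2],
    [[0,0,0.005],[0,0,0],0.2],
    [[0,0,-0.1],[0,0,0],0.2],
    [[0,0,-0.23],[0,0,0],0.2],
    [[-0.008,0,-0.379],[0,0,0],0.2],
    [[-0.008,0,-0.379],[0,0,0],0.2],
    [[-0.008,0,-0.379],[0,0,0],0],
    [[-0.008,0,-0.379],[0,0,0],0]
  ]
}}

```text
clock: 9.22
eef_pos: [526.3, 118.3, 164.8]
eef_rot: [3.141, 0.001, -0.0]
wrist_force: [-0.3, 0.4, -0.9]
finger_gap: 85.4
finger_force: 0.0
```

Run:
```python
from h import *
weigh(3);weigh(12)
i=viewer.camera_info("wrist");im=viewer.camera("wrist");cv2.imwrite("pics/w4.png",im)
```

```text
clock 9.3667 pos [526.1 118.3 164.1] gap 93.67017897032439 0.0
F [ 0.122245   -0.17091894 -0.32693253] se [0.26506146 0.0572708  0.06764551] g 33.32645534639896
effort [ 2.63452990e-02 -5.41718483e+01 -3.39147198e+01] [0.00676351 0.41243162 0.28504975]
clock 9.9667 pos [526.6 118.4 165.4] gap 93.82573951936503 0.0
F [-0.06318892 -0.08566364  0.01956432] se [0.1236609  0.10236918 0.1184542 ] g -1.9943244981537644
effort [-2.52213158e-04 -5.31047365e+01 -3.34352458e+01] [0.00444536 0.10815175 0.03551772]
```

View pics/w4.png

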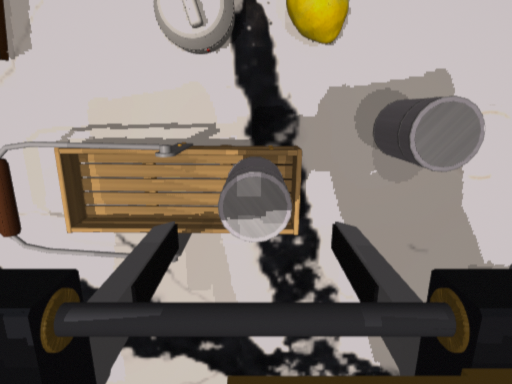

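The first tin stands upright in the basket at about (255,205), and the basket hasn't moved. Now the second tin.

>>> {"api": "apply_moves", "payload": {
  "moves": [
    [[0.07,0.18,0],[0,0,0],0],
    [[0.13,0.35,0],[0,0,0],0],
    [[0.19,0.5,0],[0,0,0],0],
    [[0.222,0.598,0.05],[0,0,0],0],
    [[0.222,0.598,0.2],[0,0,0],0],
    [[0.222,0.598,0.33],[0,0,0],0],
    [[0.222,0.598,0.432],[0,0,0],0],
    [[0.222,0.598,0.432],[0,0,0],0],
    [[0.222,0.598,0.432],[0,0,0],0],
    [[0.222,0.598,0.432],[0,0,0],0.5],
    [[0.222,0.598,0.432],[0,0,0],0.6],
    [[0.222,0.598,0.432],[0,0,0],0.6]
  ],
  "squeeze": 35
}}

```text
clock: 11.02
eef_pos: [582.9, -31.1, 59.3]
eef_rot: [3.141, -0.003, -0.0]
wrist_force: [-0.1, -0.4, 0.4]
finger_gap: 77.2
finger_force: 0.0
```

>>> {"api": "apply_moves", "payload": {
  "moves": [
    [[0,0,0],[0,0,0],0.6],
    [[0,0,0],[0,0,0],0.6],
    [[0,0,0],[0,0,0],0.6],
    [[0,0,0],[0,0,0],0.6],
    [[0,0,0],[0,0,0],0.6],
    [[0,0,0],[0,0,0],0.6]
  ],
  "squeeze": 35
}}

```text
clock: 11.52
eef_pos: [582.2, -31.2, 57.9]
eef_rot: [3.141, -0.001, -0.0]
wrist_force: [-2.0, 0.1, 5.1]
finger_gap: 57.7
finger_force: 35.0
```

>>> {"api": "apply_moves", "payload": {
  "moves": [
    [[0,0,-0.1],[0,0,0],0.6],
    [[0,0,-0.25],[0,0,0],0.6],
    [[0,0,-0.4],[0,0,0],0.6],
    [[-0.05,-0.1,-0.43],[0,0,0],0.6],
    [[-0.1,-0.25,-0.43],[0,0,0],0.6],
    [[-0.16,-0.41,-0.43],[0,0,0],0.6],
    [[-0.2,-0.54,-0.43],[0,0,0],0.6],
    [[-0.222,-0.598,-0.43],[0,0,0],0.6],
    [[-0.222,-0.598,-0.43],[0,0,0],0.6],
    [[-0.222,-0.598,-0.43],[0,0,0],0.6],
    [[-0.222,-0.598,-0.43],[0,0,0],0.6],
    [[-0.222,-0.598,-0.43],[0,0,0],0.6]
  ]
}}

```text
clock: 12.52
eef_pos: [526.8, 117.5, 164.6]
eef_rot: [3.141, 0.001, -0.001]
wrist_force: [-1.0, 0.2, -3.9]
finger_gap: 57.4
finger_force: 35.0
```

Run:
```python
from h import *
weigh(4);weigh(20)
i=viewer.camera_info("wrist");im=viewer.camera("wrist");cv2.imwrite("pics/w5.png",im)
g=cv2.cvtColor(im,6);print(g[200:226,252:258].mean(1).round().tolist())
```

```text
clock 12.7167 pos [526.8 117.8 164.8] gap 57.873310145163316 34.99897800992528
F [ 0.10943983 -0.28172746 -3.73240611] se [0.42755251 0.24506316 0.14562058] g 380.46953180484746
effort [  0.14477879 -55.25244623 -35.00337303] [0.16106468 0.03568202 0.01378599]
clock 13.7167 pos [526.6 118.4 164.9] gap 57.489140337147155 34.99910129742943
F [-0.08852423 -0.03838453 -3.89555033] se [0.09606349 0.11096641 0.14418638] g 397.0999318791063
effort [-3.92956413e-02 -5.52303715e+01 -3.50286289e+01] [0.04445794 0.01543891 0.00183003]
[77.0, 75.0, 74.0, 74.0, 75.0, 75.0, 74.0, 74.0, 70.0, 65.0, 78.0, 97.0, 117.0, 120.0, 113.0, 111.0, 111.0, 109.0, 99.0, 87.0, 86.0, 85.0, 86.0, 86.0, 86.0, 86.0]
```

>>> {"api": "apply_moves", "payload": {
  "moves": [
    [[0,-0.12,0],[0,0,0],0.6],
    [[0,-0.25,0],[0,0,0],0.6],
    [[0,-0.34,0],[0,0,0],0.6],
    [[0,-0.386,0],[0,0,0],0.6],
    [[0,-0.386,0.04],[0,0,0],0.6],
    [[0,-0.386,0.14],[0,0,0],0.6],
    [[0,-0.386,0.25],[0,0,0],0.6],
    [[0,-0.386,0.33],[0,0,0],0.6],
    [[0,-0.386,0.36],[0,0,0],0.6],
    [[0,-0.386,0.37],[0,0,0],0.6],
    [[0,-0.386,0.37],[0,0,0],0.6],
    [[0,-0.386,0.37],[0,0,0],0.6]
  ]
}}

```text
clock: 14.77
eef_pos: [527.3, 214.8, 73.6]
eef_rot: [-3.141, -0.002, -0.001]
wrist_force: [-0.4, -0.3, -4.3]
finger_gap: 57.8
finger_force: 35.0
```

```bash
python3 -c "
from h import *
weigh(6)"
```

```text
clock 15.0667 pos [526.8 215.   73. ] gap 57.66047775138529 34.99909057497973
F [ 0.15871459  0.04093836 -3.65836154] se [0.12554515 0.13353545 0.117695  ] g 372.9216659962764
effort [ -0.08551056 -61.53419375 -31.64503455] [0.02942253 0.36611182 0.18124976]
```

Down 3 mm, check, then open to about 76 mm and rise.

>>> {"api": "apply_moves", "payload": {
  "moves": [
    [[0,0,0.006],[0,0,0],0.6],
    [[0,0,0.012],[0,0,0],0.6],
    [[0,0,0.012],[0,0,0],0.6],
    [[0,0,0.012],[0,0,0],0.2],
    [[0,0,0.012],[0,0,0],0.2],
    [[0,0,0.012],[0,0,0],0.2],
    [[0,0,0.012],[0,0,0],0.2],
    [[0,0,0],[0,0,0],0.2],
    [[0,0,-0.12],[0,0,0],0.2],
    [[0,0,-0.25],[0,0,0],0.2],
    [[0,0,-0.4],[0,0,0],0.2],
    [[0,0,-0.4],[0,0,0],0.2]
  ]
}}

```text
clock: 16.07
eef_pos: [528.9, 215.7, 179.8]
eef_rot: [-3.138, -0.01, -0.0]
wrist_force: [0.9, 0.5, 1.0]
finger_gap: 75.0
finger_force: 0.0
```

Run:
```python
from h import *
import pickle
weigh(4)
i=viewer.camera_info("wrist");im=viewer.camera("wrist");cv2.imwrite("pics/w6.png",im);pickle.dump(i,open("w6.pkl","wb"))
for p in[(483,75.5,42),(570,75.5,42),(483,301.5,42),(570,301.5,42),(526,118.4,92),(526,215,92),(492,337,64),(560,337,64)]:print(proj(i,p).round())
```

```text
clock 16.2667 pos [526.2 214.7 171.4] gap 75.3985730812137 0.0
F [-0.40661841 -0.16045739 -0.84883321] se [0.3138883  0.13945638 0.29406268] g 86.52734090496254
effort [ 3.40871829e-02 -5.97541282e+01 -3.62905446e+01] [0.00375984 0.64040568 0.72531529]
[395. 232.]
[406. 144.]
[168. 232.]
[161. 144.]
[375. 205.]
[255. 206.]
[122. 232.]
[114. 158.]
```

View pics/w6.png

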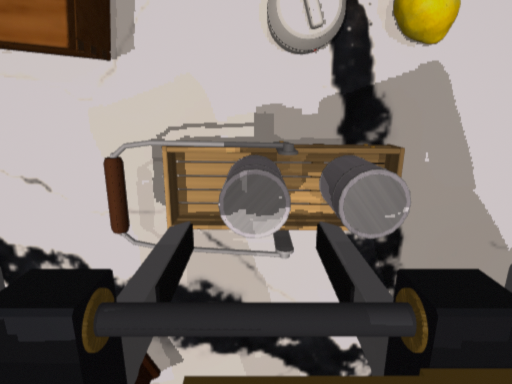

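Both tins stand at (256,203) and (374,203), as predicted. The basket rim is unmoved and the roller runs from (116,158) to (120,232).

Run:
```python
from h import *
import pickle
im=cv2.imread("pics/w6.png");i=pickle.load(open("w6.pkl","rb"))
hsv=cv2.cvtColor(im,40)
m=((hsv[...,0]<14)&(hsv[...,1]>120)&(hsv[...,2]<120)).astype(np.uint8)*255
m[:130]=0;m[260:]=0;m[:,:90]=0;m[:,145:]=0
cs=max(cv2.findContours(m,0,2)[0],key=cv2.contourArea);r=cv2.minAreaRect(cs);print(r)
for z in(60,64,68):print(np.round([cast(i,*r[0],z)]))
P=cs[:,0];t=P[P[:,1]<165].mean(0);b=P[P[:,1]>224].mean(0);print(t,b,cast(i,*t,64),cast(i,*b,64))
for z in(0,60,120):print("box",cast(i,110,58,z))
weigh(1)
```

```text
((116.26438903808594, 194.76165771484375), (75.05899047851562, 17.430015563964844), 83.9909896850586)
[[526. 340.  60.]]
[[528. 338.  64.]]
[[529. 337.  68.]]
[114.2 159. ] [119.16666667 230.16666667] [559.56460456 336.48220172  64.        ] [493.76498879 339.60232061  64.        ]
box [649.87565328 357.64969121   0.        ]
box [641.21151195 332.07067296  60.        ]
box [632.54737062 306.49165471 120.        ]
clock 16.3667 pos [526.1 214.7 171.1] gap 75.01714808605684 0.0
F [-0.12566391 -0.85636657 -0.30044043] se [0. 0. 0.] g 30.625935698642117
effort [ 1.60867232e-02 -5.75673866e+01 -3.43123341e+01] [0. 0. 0.]
```

Run:
```python
from h import *
import pickle
w=pickle.load(open("w6.pkl","rb"));w1=pickle.load(open("w1.pkl","rb"));s=viewer.camera_info("scene");d=viewer.camera_info("side")
for z in(0,60,100):print(z,"w6",cast(w,150,352,z).round(),"w1 tip",cast(w1,18,218,z).round(),cast(w1,65,262,z).round(),"scene far right corner",cast(s,184,262,z).round(),cast(s,123,250,z).round(),"side",cast(d,199,175,z).round())
```

```text
0 w6 [302. 349.   0.] w1 tip [365. 395.   0.] [288. 332.   0.] scene far right corner [410. 292.   0.] [544. 413.   0.] side [370. 372.   0.]
60 w6 [356. 325.  60.] w1 tip [387. 348.  60.] [319. 292.  60.] scene far right corner [330. 318.  60.] [451. 428.  60.] side [381. 229.  60.]
100 w6 [392. 309. 100.] w1 tip [401. 316. 100.] [340. 266. 100.] scene far right corner [276. 336. 100.] [388. 438. 100.] side [389. 135. 100.]
```

>>> {"api": "apply_moves", "payload": {
  "moves": [
    [[0,-0.15,0],[0,0,0],0.4],
    [[0,-0.3,0],[0,0,0],0.62],
    [[0.004,-0.42,0],[0,0,0],0.62],
    [[0.004,-0.493,0],[0,0,0],0.62],
    [[0.004,-0.493,0],[0,0,0],0.62],
    [[0.004,-0.493,0],[0,0,0],0.62],
    [[0.004,-0.493,0],[0,0,0],0.62]
  ]
}}

```text
clock: 16.95
eef_pos: [527.5, 337.3, 171.6]
eef_rot: [3.141, 0.001, -0.001]
wrist_force: [-0.2, -0.1, -0.1]
finger_gap: 36.3
finger_force: 0.0
```

>>> {"api": "apply_moves", "payload": {
  "moves": [
    [[0,0,0.13],[0,0,0],0.62],
    [[0,0,0.26],[0,0,0],0.62],
    [[0,0,0.37],[0,0,0],0.62],
    [[0,0,0.42],[0,0,0],0.62],
    [[0,0,0.436],[0,0,0],0.62],
    [[0,0,0.436],[0,0,0],0.62],
    [[0,0,0.436],[0,0,0],0.62],
    [[0,0,0.436],[0,0,0],0.62],
    [[0,0,0.436],[0,0,0],0.8],
    [[0,0,0.436],[0,0,0],0.95],
    [[0,0,0.436],[0,0,0],0.95],
    [[0,0,0.436],[0,0,0],0.95]
  ],
  "squeeze": 15
}}

```text
clock: 17.95
eef_pos: [527.7, 338.0, 63.7]
eef_rot: [3.141, -0.0, -0.0]
wrist_force: [0.4, -3.9, -0.4]
finger_gap: 15.3
finger_force: 15.0
```

```bash
python3 -c "
from h import *
weigh(5)"
```

```text
clock 18.2 pos [527.7 337.9  63.4] gap 15.74369306068461 14.995811032131314
F [ 0.38738866 -4.05033215  0.01760682] se [0.25300232 0.22423476 0.1875217 ] g -1.7947828634258092
effort [  2.35948053 -67.34546471 -32.24606037] [0.05557984 0.05285883 0.04244798]
```

>>> {"api": "apply_moves", "payload": {
  "moves": [
    [[0,0.001,-0.063],[0,0,0],0.95],
    [[0,0.002,-0.126],[0,0,0],0.95],
    [[0,0.011,-0.188],[0,0,0],0.95],
    [[0,0.026,-0.249],[0,0,0],0.95],
    [[0,0.047,-0.308],[0,0,0],0.95],
    [[0,0.075,-0.364],[0,0,0],0.95],
    [[0,0.108,-0.417],[0,0,0],0.95],
    [[0,0.147,-0.467],[0,0,0],0.95],
    [[0,0.19,-0.512],[0,0,0],0.95],
    [[0,0.238,-0.552],[0,0,0],0.95],
    [[0,0.29,-0.588],[0,0,0],0.95],
    [[0,0.346,-0.617],[0,0,0],0.95]
  ]
}}

```text
clock: 19.2
eef_pos: [527.6, 250.3, 218.5]
eef_rot: [3.142, 0.0, -0.0]
wrist_force: [-0.9, -2.4, -5.3]
finger_gap: 15.3
finger_force: 15.0
```

```bash
python3 -c "
from h import *
weigh(6)"
```

```text
clock 19.5 pos [527.6 251.9 217.7] gap 15.524399551661842 15.023304931819439
F [-0.44447559 -0.66573469 -0.8211375 ] se [0.18564925 0.50859709 0.75383542] g 83.70412876747126
effort [  0.39207136 -58.35536718 -36.08560026] [3.13594289 2.10161565 0.76482593]
```

>>> {"api": "apply_moves", "payload": {
  "moves": [
    [[0,0.058,-0.024],[0,0,0],0.95],
    [[0,0.119,-0.041],[0,0,0],0.95],
    [[0,0.18,-0.052],[0,0,0],0.95],
    [[0,0.233,-0.056],[0,0,0],0.95],
    [[0,0.254,-0.056],[0,0,0],0.95],
    [[0,0.254,-0.056],[0,0,0],0.95],
    [[0,0.254,-0.056],[0,0,0],0.95],
    [[0,0.254,-0.056],[0,0,0],0.95],
    [[0,0.254,-0.056],[0,0,0],0.95]
  ],
  "squeeze": 45
}}

```text
clock: 20.25
eef_pos: [527.5, 188.7, 231.4]
eef_rot: [3.142, 0.0, 0.0]
wrist_force: [0.1, 0.1, -7.6]
finger_gap: 14.9
finger_force: 45.0
```

```bash
python3 -c "
from h import *
weigh(6)
cv2.imwrite('pics/s2.png',viewer.camera('scene'));cv2.imwrite('pics/w7.png',viewer.camera('wrist'))"
```

```text
clock 20.55 pos [527.6 188.3 231.6] gap 14.990027733852328 44.990496933460236
F [-0.31411529  0.06737157 -7.02360353] se [0.0440678  0.18966951 0.09935641] g 715.9636629753248
effort [-2.02006049e-02 -5.86772186e+01 -3.89053601e+01] [0.07332918 0.03344092 0.00860125]
```

View pics/w7.png

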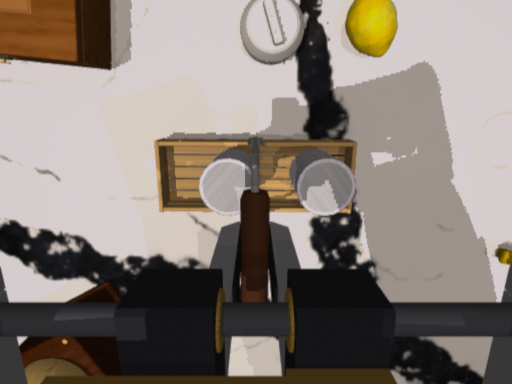

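The handle stands upright in the grip over the pivots, both tins are upright at (228,187) and (324,185), and the basket is in place. Now a small lift to check the balance.

>>> {"api": "apply_moves", "payload": {
  "moves": [
    [[0,0,-0.012],[0,0,0],0.95],
    [[0,0,-0.024],[0,0,0],0.95],
    [[0,0,-0.036],[0,0,0],0.95],
    [[0,0,-0.048],[0,0,0],0.95],
    [[0,0,-0.06],[0,0,0],0.95],
    [[0,0,-0.06],[0,0,0],0.95],
    [[0,0,-0.06],[0,0,0],0.95],
    [[0,0,-0.06],[0,0,0],0.95]
  ]
}}

```text
clock: 21.32
eef_pos: [527.6, 188.1, 246.6]
eef_rot: [3.142, 0.0, -0.0]
wrist_force: [-0.1, -0.4, -7.4]
finger_gap: 15.3
finger_force: 45.0
```

Run:
```python
from h import *
weigh(6)
a=cv2.imread('pics/s2.png');b=viewer.camera('scene');cv2.imwrite('pics/s3.png',b)
w0=cv2.imread('pics/w7.png');w1=viewer.camera('wrist')
A=np.vstack([cv2.resize(x[180:260,130:290],(800,300)) for x in(a,b)])if 0 else np.vstack([cv2.resize(np.hstack([a[175:255,130:255],b[175:255,130:255]]),(800,256)),cv2.resize(np.hstack([w0[110:240,140:370],w1[110:240,140:370]]),(800,230))])
cv2.imwrite('pics/c4.png',A)
```

```text
clock 21.6167 pos [527.6 188.2 246.6] gap 14.832372502385013 44.99047860503197
F [ 0.06454965 -0.15361579 -7.59901374] se [0.15906293 0.168694   0.18501583] g 774.6191371066159
effort [-3.44764462e-04 -5.84989548e+01 -3.93249482e+01] [0.00075487 0.0760309  0.05713831]
```

View pics/c4.png

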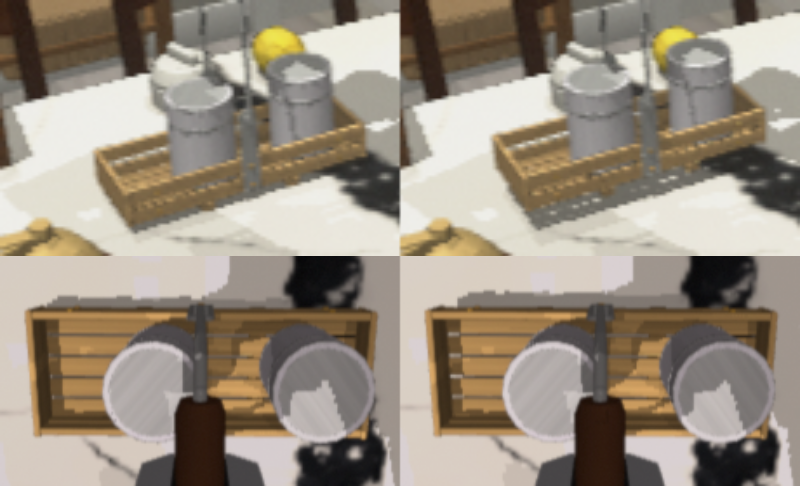

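It hangs level to within about 1°: the rim in the wrist view is unchanged and the wrist carries the full 775 g. Now lift clear and hold.

>>> {"api": "apply_moves", "payload": {
  "moves": [
    [[0,0,-0.03],[0,0,0],0.95],
    [[0,0,-0.07],[0,0,0],0.95],
    [[0,0,-0.12],[0,0,0],0.95],
    [[0,0,-0.17],[0,0,0],0.95],
    [[0,0,-0.2],[0,0,0],0.95],
    [[0,0,-0.21],[0,0,0],0.95],
    [[0,0,-0.21],[0,0,0],0.95],
    [[0,0,-0.21],[0,0,0],0.95],
    [[0,0,-0.21],[0,0,0],0.95],
    [[0,0,-0.21],[0,0,0],0.95],
    [[0,0,-0.21],[0,0,0],0.95],
    [[0,0,-0.21],[0,0,0],0.95]
  ]
}}

```text
clock: 22.72
eef_pos: [527.6, 188.1, 298.9]
eef_rot: [3.141, 0.0, -0.0]
wrist_force: [1.3, -1.3, -7.1]
finger_gap: 14.8
finger_force: 45.0
```

Run:
```python
from h import *
weigh(6)
# board from side view
im=cv2.imread("pics/side0.png");hsv=cv2.cvtColor(im,40);print(hsv[300,270])
i=viewer.camera_info("side")
m=((hsv[...,0]>5)&(hsv[...,0]<20)&(hsv[...,1]>120)).astype(np.uint8)*255
m[:258]=0;m[:,:218]=0;m[:,335:]=0;m=cv2.morphologyEx(m,cv2.MORPH_OPEN,np.ones((5,5)))
cs=max(cv2.findContours(m,0,2)[0],key=cv2.contourArea)
print(cv2.approxPolyDP(cs,3,True)[:,0].tolist())
W=[(tuple(p),cast(i,*map(float,p),16)[:2].round(1).tolist()) for p in cv2.approxPolyDP(cs,3,True)[:,0]];print(W)
```

```text
clock 23.0167 pos [527.6 188.2 299.2] gap 14.769006857798862 44.9903279542923
F [ 0.19429216 -0.04143165 -7.35937193] se [0.15328486 0.16551547 0.1763712 ] g 750.1908187041325
effort [-7.50677760e-03 -5.77149463e+01 -4.03007561e+01] [0.00958547 0.01948799 0.03637696]
[ 14 161 168]
[[225, 264], [232, 353], [266, 352], [274, 383], [300, 383], [296, 353], [327, 349], [327, 335], [301, 262]]
[((np.int32(225), np.int32(264)), [473.7, -209.4]), ((np.int32(232), np.int32(353)), [493.4, -503.9]), ((np.int32(266), np.int32(352)), [556.1, -500.8]), ((np.int32(274), np.int32(383)), [565.8, -574.4]), ((np.int32(300), np.int32(383)), [610.4, -574.1]), ((np.int32(296), np.int32(353)), [611.3, -502.9]), ((np.int32(327), np.int32(349)), [670.5, -492.0]), ((np.int32(327), np.int32(335)), [676.9, -453.9]), ((np.int32(301), np.int32(262)), [656.8, -197.1])]
```

>>> {"api": "apply_moves", "payload": {
  "moves": [
    [[0,0.008,0],[0,0,0],0.95],
    [[0,0.024,0],[0,0,0],0.95],
    [[0,0.048,0],[0,0,0],0.95],
    [[0,0.08,0],[0,0,0],0.95],
    [[0,0.12,0],[0,0,0],0.95],
    [[0,0.168,0],[0,0,0],0.95],
    [[0,0.224,0],[0,0,0],0.95],
    [[0,0.28,0],[0,0,0],0.95],
    [[0,0.336,0],[0,0,0],0.95],
    [[0,0.392,0],[0,0,0],0.95],
    [[0,0.448,0],[0,0,0],0.95],
    [[0,0.504,0],[0,0,0],0.95]
  ]
}}

```text
clock: 24.02
eef_pos: [527.4, 60.4, 299.3]
eef_rot: [3.141, -0.0, -0.001]
wrist_force: [-0.4, -0.8, -6.4]
finger_gap: 14.9
finger_force: 45.0
```

>>> {"api": "apply_moves", "payload": {
  "moves": [
    [[0.004,0.056,0],[0,0,0],0.95],
    [[0.01,0.112,0],[0,0,0],0.95],
    [[0.017,0.168,0],[0,0,0],0.95],
    [[0.024,0.224,0],[0,0,0],0.95],
    [[0.031,0.28,0],[0,0,0],0.95],
    [[0.038,0.336,0],[0,0,0],0.95],
    [[0.045,0.392,0],[0,0,0],0.95],
    [[0.052,0.448,0],[0,0,0],0.95],
    [[0.059,0.504,0],[0,0,0],0.95],
    [[0.066,0.56,0],[0,0,0],0.95],
    [[0.073,0.616,0],[0,0,0],0.95],
    [[0.08,0.672,0],[0,0,0],0.95]
  ]
}}

```text
clock: 25.02
eef_pos: [547.5, -107.4, 299.2]
eef_rot: [-3.142, -0.0, -0.001]
wrist_force: [-0.1, 0.3, -7.2]
finger_gap: 14.6
finger_force: 45.0
```

>>> {"api": "apply_moves", "payload": {
  "moves": [
    [[0.007,0.056,0],[0,0,0],0.95],
    [[0.014,0.112,0],[0,0,0],0.95],
    [[0.021,0.168,0],[0,0,0],0.95],
    [[0.028,0.224,0],[0,0,0],0.95],
    [[0.035,0.28,0],[0,0,0],0.95],
    [[0.042,0.336,0],[0,0,0],0.95],
    [[0.049,0.392,0],[0,0,0],0.95],
    [[0.056,0.448,0],[0,0,0],0.95],
    [[0.063,0.504,0],[0,0,0],0.95],
    [[0.07,0.56,0],[0,0,0],0.95],
    [[0.077,0.616,0],[0,0,0],0.95],
    [[0.082,0.672,0],[0,0,0],0.95]
  ]
}}

```text
clock: 26.02
eef_pos: [568.1, -275.3, 299.1]
eef_rot: [-3.141, 0.0, -0.0]
wrist_force: [-0.2, -0.4, -8.2]
finger_gap: 14.8
finger_force: 45.0
```

>>> {"api": "apply_moves", "payload": {
  "moves": [
    [[0.005,0.052,0],[0,0,-0.002],0.95],
    [[0.01,0.1,0],[0,0,-0.004],0.95],
    [[0.014,0.144,0],[0,0,-0.006],0.95],
    [[0.017,0.184,0],[0,0,-0.008],0.95],
    [[0.02,0.216,0],[0,0,-0.01],0.95],
    [[0.022,0.244,0],[0,0,-0.012],0.95],
    [[0.024,0.264,0],[0,0,-0.014],0.95],
    [[0.024,0.28,0],[0,0,-0.016],0.95],
    [[0.024,0.292,0],[0,0,-0.018],0.95],
    [[0.024,0.298,0],[0,0,-0.02],0.95],
    [[0.024,0.298,0],[0,0,-0.02],0.95],
    [[0.024,0.298,0],[0,0,-0.02],0.95]
  ]
}}

```text
clock: 27.02
eef_pos: [574.0, -348.1, 299.2]
eef_rot: [-3.141, 0.0, 0.063]
wrist_force: [-0.6, 1.1, -7.1]
finger_gap: 14.9
finger_force: 45.0
```

Run:
```python
from h import *
weigh(10)
print(manip.read_state()["eef_rot"])
i=viewer.camera_info("wrist");w=viewer.camera('wrist');s=viewer.camera('side')
cv2.imwrite('pics/c5.png',np.hstack([cv2.resize(w,(400,300)),cv2.resize(s,(400,300))]))
cv2.imwrite('pics/w8.png',w)
a=np.radians(3.5);R=np.array([[np.cos(a),-np.sin(a)],[np.sin(a),np.cos(a)]])
for p in[(95,150),(-95,150),(95,-150),(-95,-150)]:
    q=R@p+[574.3,-348.5];print(p,(proj(i,[*q,16])*.78125).round())
```

```text
clock 27.5167 pos [ 573.9 -348.4  299.2] gap 14.974308429933664 44.99056980013847
F [-9.77583293e-02  3.05883741e-03 -7.56077033e+00] se [0.17278148 0.14753025 0.16739556] g 770.7207268025435
effort [ -0.09640725 -74.08404493 -40.81965566] [0.20603046 0.0874192  0.03632487]
[3.14152640e+00 2.72860668e-05 6.24280764e-02]
(95, 150) [113.  73.]
(-95, 150) [122. 176.]
(95, -150) [286.  73.]
(-95, -150) [277. 176.]
```

View pics/c5.png

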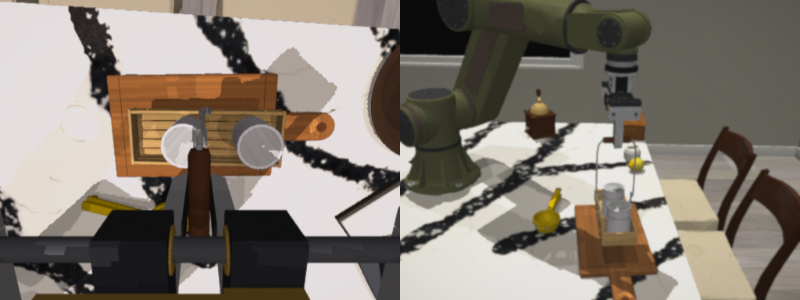

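The wrist half shows the basket hanging level over the board. The board corners are at about (106,75), (277,73) and (117,176), roughly 10 mm toward +y of my estimate and inside tolerance. I'll shift +5 mm in y and lower.

>>> {"api": "apply_moves", "payload": {
  "moves": [
    [[0,-0.01,0.01],[0,0,0],0.95],
    [[0,-0.02,0.035],[0,0,0],0.95],
    [[0,-0.02,0.07],[0,0,0],0.95],
    [[0,-0.02,0.11],[0,0,0],0.95],
    [[0,-0.02,0.145],[0,0,0],0.95],
    [[0,-0.02,0.17],[0,0,0],0.95],
    [[0,-0.02,0.182],[0,0,0],0.95],
    [[0,-0.02,0.19],[0,0,0],0.95],
    [[0,-0.02,0.196],[0,0,0],0.95],
    [[0,-0.02,0.2],[0,0,0],0.95],
    [[0,-0.02,0.204],[0,0,0],0.95],
    [[0,-0.02,0.204],[0,0,0],0.95]
  ]
}}

```text
clock: 28.62
eef_pos: [573.6, -343.5, 248.4]
eef_rot: [3.141, -0.0, 0.062]
wrist_force: [-0.2, -1.5, -7.2]
finger_gap: 14.9
finger_force: 45.0
```

```bash
python3 -c "
from h import *
weigh(8)"
```

```text
clock 29.0167 pos [ 573.6 -343.3  248.3] gap 15.113794619674929 44.99072693288326
F [-0.17366998  0.30770633 -7.36761946] se [0.14081067 0.19485142 0.12061282] g 751.0315455447297
effort [-3.74247543e-02 -7.40035227e+01 -4.02374581e+01] [0.15761903 0.07192464 0.08156292]
```

>>> {"api": "apply_moves", "payload": {
  "moves": [
    [[0,0,0.004],[0,0,0],0.95],
    [[0,0,0.006],[0,0,0],0.95],
    [[0,0,0.008],[0,0,0],0.95],
    [[0,0,0.008],[0,0,0],0.95],
    [[0,0,0.008],[0,0,0],0.95]
  ]
}}

```text
clock: 29.43
eef_pos: [573.7, -343.5, 246.7]
eef_rot: [3.141, -0.001, 0.062]
wrist_force: [0.3, 1.1, -2.1]
finger_gap: 14.7
finger_force: 45.0
```

```bash
python3 -c "
from h import *
weigh(6)"
```

```text
clock 29.7333 pos [ 573.7 -343.5  246.6] gap 14.852133334270553 44.99310381710529
F [-0.15815782  0.16568123 -0.39860571] se [0.18189525 0.09006489 0.29022175] g 40.6325901165547
effort [  0.16857927 -69.32098269 -37.18941629] [0.03249103 0.50660926 0.34014185]
```

The load is now on the board, with only the handle's weight left on the wrist. Release and rise.

>>> {"api": "apply_moves", "payload": {
  "moves": [
    [[0,0,0],[0,0,0],0.75],
    [[0,0,0],[0,0,0],0.5],
    [[0,0,0],[0,0,0],0.5],
    [[0,0,0],[0,0,0],0.5],
    [[0,0,0],[0,0,0],0.5],
    [[0,0,-0.08],[0,0,0],0.5],
    [[0,0,-0.2],[0,0,0],0.5],
    [[0,0,-0.35],[0,0,0],0.5],
    [[0,0,-0.5],[0,0,0],0.5],
    [[0,0,-0.5],[0,0,0],0.5],
    [[0,0,-0.5],[0,0,0],0.5],
    [[0,0,-0.5],[0,0,0],0.5]
  ]
}}

```text
clock: 30.73
eef_pos: [573.6, -343.4, 370.3]
eef_rot: [-3.141, 0.001, 0.062]
wrist_force: [0.7, 0.1, -1.0]
finger_gap: 47.0
finger_force: 0.0
```

Run:
```python
from h import *
weigh(4)
i=viewer.camera_info("wrist");w=viewer.camera('wrist');s=viewer.camera('side')
cv2.imwrite('pics/c6.png',np.hstack([cv2.resize(w,(400,300)),cv2.resize(s,(400,300))]))
```

```text
clock 30.9333 pos [ 573.5 -343.3  370. ] gap 47.156858206837164 0.0
F [-0.0542239  -0.3118857  -0.45542766] se [0.19491919 0.30034471 0.17297781] g 46.424838177701346
effort [ 2.10206867e-02 -6.97135091e+01 -3.79351723e+01] [0.01585758 0.74101865 0.52788414]
```

View pics/c6.png

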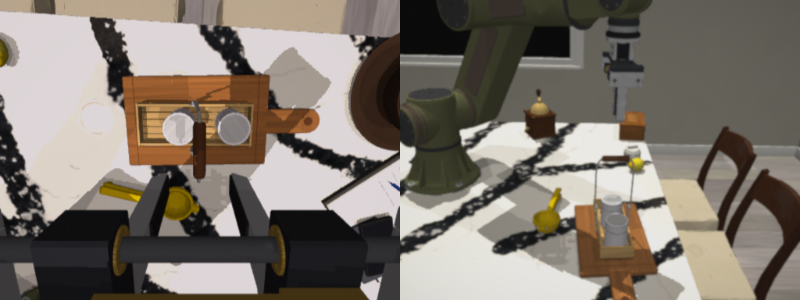

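The basket stands centred on the board (rim 138–253 against board 125–265 in the picture), lengthways along it. Both tins are upright, the handle is standing free and the gripper is clear.

```bash
python3 -c "
from h import *
print(manip.sign_off())"
```

```text
the job is handed in; nothing more can be done
None
```

I handed the job in at about 31 s: the basket stands near the middle of the board and lengthways along it, with both tins upright; it hung level when lifted, the arm is clear, and the sign-off gave no pass or fail.

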